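Mix the flux bottle and hold it ready over its well

TASK

Pick up the small flux bottle, mix it by tipping it to about 40 degrees (never past 60) for a second while still on its own side of the splash guard, and bring it back upright. Then lift it over the top of the guard and finish still gripping it, upright and motionless, centred about 15 mm above the wooden block whose well it just fits into. Do not set it down or let it touch any block, do not touch the guard, and leave the wax stick and the paste tub standing where they are.

Things in the scene. Friction and masses are not known exactly. Their poses are not given: they have to be found in the camera images.
- flux_bottle: small closed round bottle standing upright and loose on the desk, narrower screw cap on top: body 31 mm across from the bottom to 53 mm up, cap 20 mm across from 53 to 67 mm. About 45 g, rigid. Origin at the centre of its underside, z along its axis to the cap. It can be gripped across the body from any side. It trades places with the wax stick and the paste tub from run to run.
- block_mid: wooden holder block, 70 x 70 x 36 mm high, fixed to the desk, with one round upright blind well in the middle of its top, 34 mm wide and 24 mm deep. Origin at the centre of its underside, z up. The three blocks differ only in the width of the well and trade places from run to run. Its well fits the flux bottle: this is the target block.
- block_mid_hole0 (a point): centre of the mouth of the 34 mm well, level with the top face of block_mid (36 mm above the desk), z up. The bottle's underside is to end about 15 mm above this point.
- block_small: wooden holder block, 70 x 70 x 36 mm high, fixed to the desk, with one round upright blind well in the middle of its top, 26 mm wide and 24 mm deep. Origin at the centre of its underside, z up. The three blocks differ only in the width of the well and trade places from run to run. Too narrow for the flux bottle (it is for the wax stick).
- block_large: wooden holder block, 70 x 70 x 36 mm high, fixed to the desk, with one round upright blind well in the middle of its top, 53 mm wide and 24 mm deep. Origin at the centre of its underside, z up. The three blocks differ only in the width of the well and trade places from run to run. Far too wide for the flux bottle (it is for the paste tub).
- splash_guard: low solder-splash guard of folded sheet metal, fixed to the desk between the containers (on the robot's left) and the blocks (on its right): upright sheet 240 mm long, 3 mm thick, top edge 80 mm above the desk, on a flat foot 50 mm wide; the two end flanges are 30 mm wide. Origin at the centre of its underside; x along its length (roughly away from the robot), +y to the side of the containers.
- wax_stick: slim upright round stick, 24 mm across, 70 mm high, nearly the same width all the way up; loose bystander on the open desk beside the bottle (not the similar one in the wooden tray). Origin at the centre of its underside.
- flux_tub: squat round paste tub with a wide screw lid, 49 mm across, 48 mm high; loose bystander on the open desk beside the bottle (not the similar one in the wooden tray). Origin at the centre of its underside.

How it is judged:
On the way, in this order (a step that is already met when the one before it is completed fails the run):
1. the bottle, lifted clear of the desk on the containers' side of the guard, is held tipped at 30 to 50 degrees for half a second (height (world z) of flux_bottle above 0.03 m and angle between flux_bottle's own z axis and vertical between 0.52 and 0.88 rad and y of flux_bottle in the frame of splash_guard above 0.05 m and contact force between flux_bottle and the fingers above 1 N), for 0.5 s.
2. still in the air on that side, the bottle is upright again (within 9 degrees) (height (world z) of flux_bottle above 0.03 m and angle between flux_bottle's own z axis and vertical below 0.16 rad and y of flux_bottle in the frame of splash_guard above 0.05 m and contact force between flux_bottle and the fingers above 1 N), for 0.2 s.
3. the bottle passes over the top edge of the guard, between its ends (y of flux_bottle in the frame of splash_guard between -0.04 and 0.04 m and x of flux_bottle in the frame of splash_guard between -0.12 and 0.12 m and z of flux_bottle in the frame of splash_guard above 0.08 m), for 0.04 s.
At the end, for the whole second after the job is handed in: the fingers grip the flux bottle, upright within 7 degrees and at rest, its underside 5 to 27 mm above the mouth of the 34 mm well and within 7 mm of its centre sideways, touching no block; the wax stick and the tub are within 20 mm of where they stood (z of flux_bottle in the frame of block_mid_hole0 between 0.005 and 0.027 m and horizontal distance between flux_bottle and block_mid_hole0 below 0.007 m and angle between flux_bottle's own z axis and vertical below 0.12 rad and contact force between flux_bottle and the fingers above 1 N and contact force between flux_bottle and block_mid below 0.05 N and contact force between flux_bottle and block_small below 0.05 N and contact force between flux_bottle and block_large below 0.05 N and linear speed of flux_bottle below 0.02 m/s and distance of each of wax_stick, flux_tub from where it was at the start of the episode below 0.02 m); the arm keeps its last pose, push and grip.
It fails at once if the bottle is tipped past 60 degrees (angle between flux_bottle's own z axis and vertical above 1.05 rad).
It fails at once if the guard is touched (contact force between splash_guard and anything else above 1 N).
It fails at once if the bottle touches a block (contact force between flux_bottle and block_mid above 1 N or contact force between flux_bottle and block_small above 1 N or contact force between flux_bottle and block_large above 1 N).
It fails at once if the wax stick or the tub is moved (distance of any of wax_stick, flux_tub from where it was at the start of the episode above 0.02 m).
It also fails if it takes over 48 s, if anything falls off the work surface, if the arm or the gripper's body presses on something with over 40 N, if the wrist force passes 120 N, or if a joint passes its speed limit or range.

ROBOT

A 7-joint arm with a two-finger parallel gripper is mounted at the origin on a cart in front of the work surface, level with it; the furniture and walls round the work are solid. World frame = base frame: x ahead of the robot, y to its left, z up, the work surface at z = 0. Lengths are in m, angles in rad, forces in N, time in s.
With the tool pointing down it reaches from about 0.4 to 0.85 m from the base axis. Payload 6.9 kg.
Tool frame: the origin (TCP) lies at the very end of the fingers, on their centre line; the grasp point (between the pads) lies 19 mm behind it (ctrl.grasp_offset is the distance from the TCP to the grasp point, in m); z points along the fingers, y is the line along which they close (so a half turn about z gives the same grasp; the last joint's range is limited). The gripper opens to 85 mm and grips with 20 to 120 N. Pads are 22 mm wide; open, the fingers measure 114 mm over their backs; the gripper's body (76 mm by 85 mm) begins 54 mm behind the grasp point. The pads swing forward as they close: fully open they stand 13 mm farther back than shut.
Start: joints at [-1.099, 0.507, -0.238, 1.5, 0.126, 1.149, -0.155], TCP at [0.224, 0.583, 0.231] pointing down, gripper open.
Joint ranges: [-3.08, 3.08], [-0.24, 2.05], [-1.43, 1.35], [0, 2.5], [-1.52, 4.66], [0.17, 1.96], [-2.89, 2.89]. Speed limits (rad/s): [2.39, 2.39, 3.14, 3.14, 3.14, 3.14, 3.14].

INTERFACE

Orientations are given as [roll, pitch, yaw] about the fixed x, y, z axes, in that order (R = Rz(yaw) Ry(pitch) Rx(roll)).
In Python, from workcell import sensors, viewer, order, ctrl gives the robot as it stands.
- The arm moves only by the shell command python3 -m crank 'ROWS'. ROWS is JSON, a list of rows, each an object with "rotation": the turn, a rotation vector about the tool's x, y, z in rad, a list of three; "slide": the shift along the tool's x, y, z in m, a list of three; "gripper": the opening, from 0 (shut) to 1 (fully open). A call has 1 to 20 rows; each row shifts and turns the commanded pose from where the row before left it, along the tool's axes as they then stand; what a row does not reach is not made up. A row lasts 1/8 s, in which the tool goes at most 62.5 mm and 10.7 degrees, less where a joint would pass 70% of its speed; a pose out of reach is approached as far as the arm can. A call is refused whole if a number of a shift passes 0.0625 or a number of a turn 0.188, either way. A call with a gripper value outside its range is refused whole. The fingers move at their own pace and stop on an object; the grip force is fixed at half the most. Time passes only in rows, so rows that do not move let the fingers close. It gives the time, the measured TCP pose, the force, the opening and the grip force at its end, in the units of the state.
- sensors.state(): the state, without advancing time (a new reading comes with each control period).
- viewer.camera(name): name is "side" or "top"; returns a dict with "frame" (480x640x3 uint8, blue, green, red), "depth" (480x640 float32, m along the optical axis (not along the pixel's ray), 0 where there is no reading), "K" (3x3 intrinsics, pixels), "extrinsics" (4x4, takes a point from camera to world coordinates). Camera axes: x right, y down, z forward; pixel columns grow to the right and rows downward; lengths in m; the calibration is good to about 2 mm. A picture is of the moment at which its call begins.
- order.sign_off(): hands the job in; it is judged then, once.
The state is a dict: "t": time; "joint_pos": joint angles; "dq": joint speeds; "joint_torque": joint torques, N m; "position": TCP position; "tool_rot": TCP orientation; "contact_force": force on the tool from outside, world axes, zero at the start; "wrist_torque": the same for the moment, N m; "grip_width": finger opening in m; "finger_force": force on a finger pad.
Only numpy, scipy, OpenCV 4.12 (cv2) and the standard library are available. Lean on these libraries where they do the work, as an engineer would, in place of code of your own. Each camera call takes 0.05 s, during which the arm holds its last target. There are 200 camera calls.

## Working session

There is one attempt and no reset: what is moved stays moved. The work goes in short steps, Python scripts to look and compute and a shell command to move; the robot and the scene stay as the last step left them, time stands still between calls to the robot, and variables do not carry over. Pictures are saved under pics/ and viewed, at most 10 in all, crops included, and the job is handed in when it is done.

```bash
mkdir -p pics; python3 - <<'E'
from workcell import sensors, viewer, ctrl
import cv2,numpy as np
s=sensors.state();print(s, ctrl.grasp_offset)
for n in ("side","top"):
    c=viewer.camera(n);cv2.imwrite(f"pics/{n}0.png",c["frame"]);np.savez(f"{n}0.npz",**c);print(n,c["K"],c["extrinsics"])
E
```

```text
{'t': 0.0, 'joint_pos': array([-1.09848705,  0.5083353 , -0.23754761,  1.50114651,  0.1256983 ,
        1.1489005 , -0.154831  ]), 'dq': array([-0.00064172,  0.00060924,  0.00084378, -0.00027128,  0.00034376,
        0.00071121,  0.00076942]), 'joint_torque': array([ 3.95696361e-04, -6.20586705e+01, -2.18581259e+00, -2.49640596e+01,
        1.29661066e-02,  1.22951606e-02,  1.30257132e-05]), 'position': array([0.22402699, 0.58292268, 0.23042732]), 'tool_rot': array([-3.13979389e+00,  2.29251941e-05,  2.77479051e+00]), 'contact_force': array([0.09666086, 0.01713672, 0.60952092]), 'wrist_torque': array([-0.00681289, -0.00088076, -0.02093397]), 'finger_force': 0.0, 'grip_width': 0.08558398339420854} 0.0187
side [[507.48176731   0.         319.30517369]
 [  0.         507.48176731 235.28665273]
 [  0.           0.           1.        ]] [[-9.99908837e-01  4.93050253e-04  1.34935272e-02  4.94344009e-01]
 [-1.23578963e-02  3.69250634e-01 -9.29247680e-01  1.16389775e+00]
 [-5.44065927e-03 -9.29329719e-01 -3.69210879e-01  5.42806785e-01]
 [ 0.00000000e+00  0.00000000e+00  0.00000000e+00  1.00000000e+00]]
top [[519.66658585   0.         324.66619488]
 [  0.         519.66658585 247.1848508 ]
 [  0.           0.           1.        ]] [[ 0.03011797 -0.99065774  0.13300433  0.36810609]
 [-0.99952206 -0.02892177  0.01091692 -0.00793594]
 [-0.00696821 -0.13326956 -0.99105533  1.07121108]
 [ 0.          0.          0.          1.        ]]
```

View pics/side0.png

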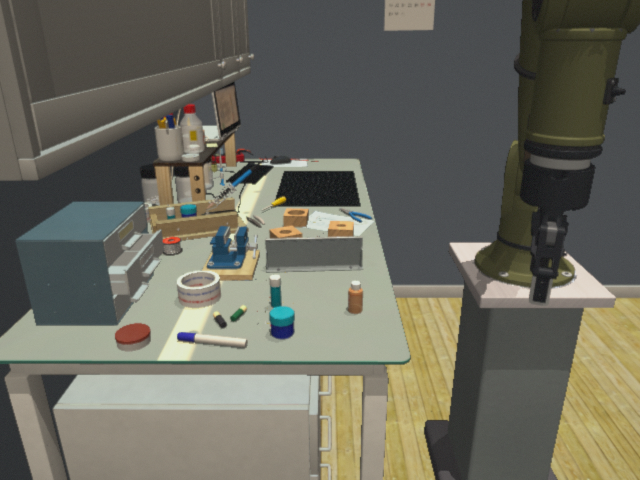

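View pics/top0.png

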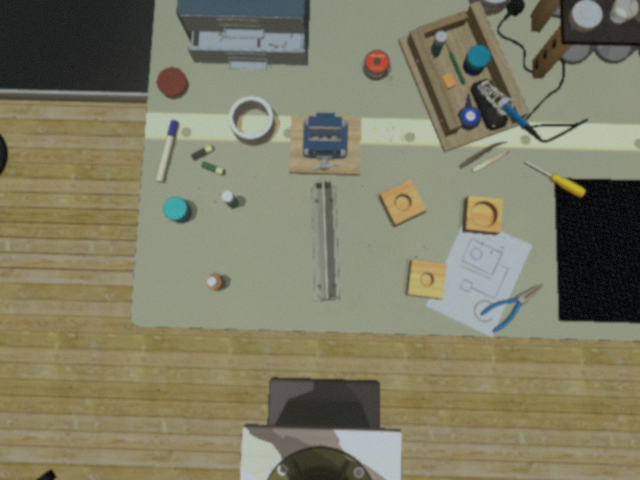

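The side view shows the orange bottle with white cap at (355,297), the wax stick at (276,290) and the tub at (282,322). In the top view the bottle is at (215,282), stick (230,199), tub (177,209), the guard at column ~325 and rows 180–300, and the blocks at (403,202), (484,214) and (427,280). Next I'll measure these with depth and both views.

```bash
cat > h.py <<'E'
import numpy as np,cv2
def cloud(c):
    K,E,d=c["K"],c["extrinsics"],c["depth"]
    v,u=np.mgrid[:480,:640]
    P=np.stack([(u-K[0,2])/K[0,0]*d,(v-K[1,2])/K[1,1]*d,d],-1)@E[:3,:3].T+E[:3,3]
    P[d==0]=np.nan
    return P
def rayz(c,u,v,z):
    K,E=c["K"],c["extrinsics"]
    r=E[:3,:3]@np.array([(u-K[0,2])/K[0,0],(v-K[1,2])/K[1,1],1]);o=E[:3,3]
    return o+r*(z-o[2])/r[2]
E
python3 - <<'E'
from h import *
T=np.load("top0.npz");S=np.load("side0.npz");P=cloud(T);Q=cloud(S)
f=lambda p:np.round(p,4)
for n,u,v,r in (("bottle",215,282,14),("stick",230,199,14),("tub",177,209,18)):
    p=P[v-r:v+r,u-r:u+r].reshape(-1,3);p=p[p[:,2]>.025];zt=np.percentile(p[:,2],95)
    print(n,f(zt),"top",f(np.median(p[p[:,2]>zt-.006],0)),"range",f(p.min(0)),f(p.max(0)))
    c=np.nanmedian(p,0)
    m=(np.hypot(Q[...,0]-c[0],Q[...,1]-c[1])<.04)&(Q[...,2]>.015);q=Q[m];print("  side",f(q.min(0)),f(q.max(0)),len(q))
    for lo in (.015,.03,.055):
        qq=q[(q[:,2]>lo)&(q[:,2]<lo+.012)]
        if len(qq):print("   z",lo,f(qq.min(0)),f(qq.max(0)))
for u,v in ((403,202),(484,214),(427,280)):
    p=P[v-28:v+28,u-28:u+28];top=((p[...,2]>.028)&(p[...,2]<.045)).astype(np.uint8)
    cs,_=cv2.findContours(top,cv2.RETR_CCOMP,cv2.CHAIN_APPROX_NONE)
    o=max(cs,key=cv2.contourArea);z=np.median(p[top>0][:,2])
    rect=cv2.minAreaRect(o);w=rayz(T,rect[0][0]+u-28,rect[0][1]+v-28,z);print("block",f(w),rect,"z",f(z))
    for h in cs:
        if h is not o and cv2.contourArea(h)>10:
            (a,b),r=cv2.minEnclosingCircle(h);print("   hole",f(rayz(T,a+u-28,b+v-28,z)),"diam",2*r*1.03/519)
g=P[150:320,290:360].reshape(-1,3);g=g[(g[:,2]>.07)&(g[:,2]<.1)];print("guard",f(g.min(0)),f(g.max(0)),f(np.median(g,0)))
gg=Q[225:280,255:370].reshape(-1,3);gg=gg[(gg[:,2]>.06)&(gg[:,2]<.1)];print("guard side",f(gg.min(0)),f(gg.max(0)),f(np.polyfit(gg[:,0],gg[:,1],1)))
a=T["frame"][150:320,150:350];b=T["frame"][165:315,360:530]
cv2.imwrite("pics/blk.png",cv2.resize(b,None,fx=4.5,fy=4,interpolation=cv2.INTER_CUBIC))
E
```

```text
bottle 0.0679 top [0.4302 0.2211 0.0659] range [0.4147 0.2055 0.0252] [0.4443 0.2353 0.0689]
  side [0.4195 0.215  0.0153] [0.449  0.2414 0.0656] 336
   z 0.015 [0.4195 0.2254 0.0153] [0.4487 0.2412 0.0267]
   z 0.03 [0.4199 0.2232 0.0303] [0.449  0.2414 0.0419]
   z 0.055 [0.4244 0.215  0.0551] [0.4433 0.2366 0.0656]
stick 0.0706 top [0.5986 0.1991 0.0679] range [0.587  0.1877 0.0255] [0.6097 0.2121 0.0729]
  side [0.5915 0.1938 0.0151] [0.6138 0.218  0.0701] 271
   z 0.015 [0.5927 0.2052 0.0151] [0.6125 0.218  0.0264]
   z 0.03 [0.5922 0.2027 0.0301] [0.6138 0.217  0.0418]
   z 0.055 [0.5915 0.1938 0.0551] [0.6128 0.2168 0.067 ]
tub 0.0483 top [0.5761 0.3079 0.0458] range [0.5516 0.2839 0.0251] [0.5998 0.3323 0.0507]
  side [0.556  0.2883 0.0151] [0.6049 0.3387 0.0482] 560
   z 0.015 [0.5583 0.3166 0.0151] [0.6008 0.3354 0.0266]
   z 0.03 [0.5561 0.3097 0.03  ] [0.6049 0.3387 0.042 ]
block [ 0.604  -0.1518  0.0343] ((27.400005340576172, 28.299999237060547), (34.882659912109375, 34.43544387817383), 63.43495178222656) z 0.0343
   hole [ 0.6044 -0.152   0.0343] diam 0.03578147664005816
block [ 0.5839 -0.3163  0.0343] ((27.574256896972656, 28.257427215576172), (36.21935272216797, 34.428287506103516), 5.710593223571777) z 0.0343
   hole [ 0.584  -0.3161  0.0343] diam 0.054863241596258674
block [ 0.4485 -0.2015  0.0347] ((27.58461570739746, 27.323078155517578), (36.218143463134766, 35.473934173583984), 7.125016689300537) z 0.0347
   hole [ 0.4488 -0.2017  0.0347] diam 0.02933340695552054
guard [ 0.4022 -0.0217  0.0701] [0.6902 0.0416 0.0997] [0.5949 0.0039 0.0785]
guard side [ 0.4053 -0.0149  0.06  ] [0.6716 0.2146 0.0788] [ 0.2241 -0.0986]
```

View pics/blk.png

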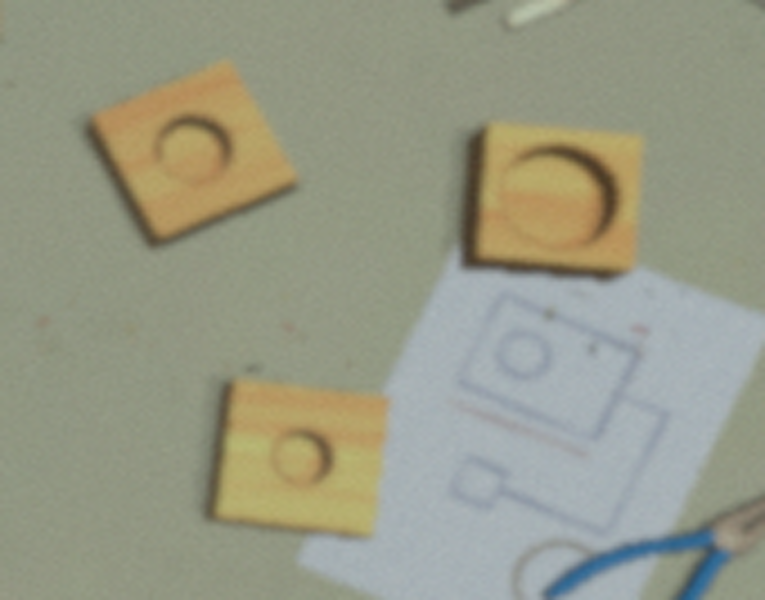

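The mid block is the one at top pixel (403,202): its well is about 34–36 mm wide, and it sits near (0.605,-0.151). The bottle is at about (0.432,0.223), so I'm moving above it.

```bash
python3 -m crank '[{"slide":[-0.0323,-0.0261,0.01],"rotation":[0,0,0],"gripper":1},{"slide":[-0.0323,-0.0261,0.01],"rotation":[0,0,0],"gripper":1},{"slide":[-0.0323,-0.0261,0.01],"rotation":[0,0,0],"gripper":1},{"slide":[-0.0323,-0.0261,0.01],"rotation":[0,0,0],"gripper":1},{"slide":[-0.0323,-0.0261,0.01],"rotation":[0,0,0],"gripper":1},{"slide":[-0.0323,-0.0261,0.01],"rotation":[0,0,0],"gripper":1},{"slide":[-0.0323,-0.0261,0.01],"rotation":[0,0,0],"gripper":1},{"slide":[-0.0323,-0.0261,0.01],"rotation":[0,0,0],"gripper":1},{"slide":[-0.0323,-0.0261,0.01],"rotation":[0,0,0],"gripper":1},{"slide":[-0.0323,-0.0261,0.01],"rotation":[0,0,0],"gripper":1},{"slide":[0,0,0],"rotation":[0,0,0],"gripper":1},{"slide":[0,0,0],"rotation":[0,0,0],"gripper":1}]'
python3 - <<'E'
from workcell import sensors, viewer
import cv2
s=sensors.state();print(s["joint_pos"])
print(s["position"],s["tool_rot"])
c=viewer.camera("side");cv2.imwrite("pics/side1.png",cv2.resize(c["frame"][150:350,240:480],None,fx=3,fy=3))
E
```

```text
t: 1.6
position: [0.4317, 0.2244, 0.1312]
tool_rot: [3.141, -0.001, 2.775]
contact_force: [-0.5, 0.4, -0.1]
grip_width: 0.0853
finger_force: 0.0
[-0.39753401  0.41260388 -0.18410648  1.99614824  0.10788862  0.74221996
  0.55777956]
[0.43174568 0.22444451 0.13121251] [ 3.14141968e+00 -6.53370580e-04  2.77474154e+00]
```

View pics/side1.png

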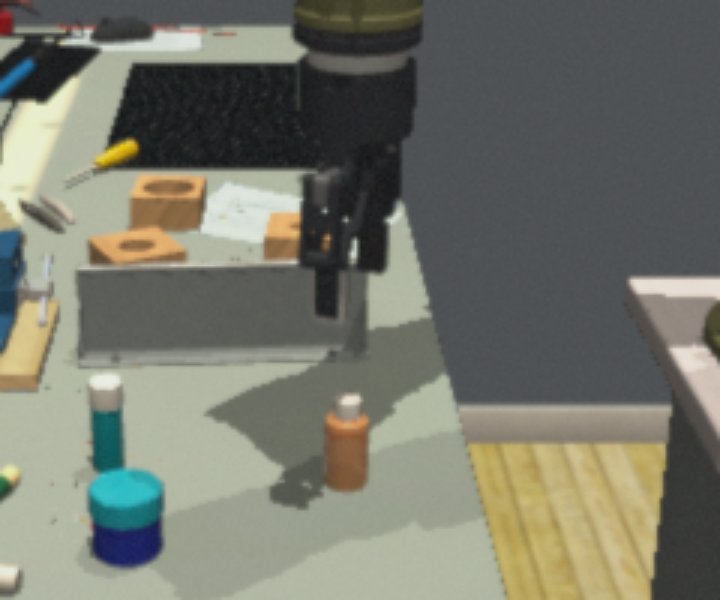

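The bottle (crop 347,450) lies below the open fingers (tip at 326,310, second finger behind), in line with the projected TCP (351,309). Now I'll descend and grip it.

```bash
python3 -m crank '[{"slide":[0,0,0.02],"rotation":[0,0,0],"gripper":1},{"slide":[0,0,0.02],"rotation":[0,0,0],"gripper":1},{"slide":[0,0,0.02],"rotation":[0,0,0],"gripper":1},{"slide":[0,0,0.02],"rotation":[0,0,0],"gripper":1},{"slide":[0,0,0.02],"rotation":[0,0,0],"gripper":1},{"slide":[0,0,0.01],"rotation":[0,0,0],"gripper":1},{"slide":[0,0,0],"rotation":[0,0,0],"gripper":1},{"slide":[0,0,0],"rotation":[0,0,0],"gripper":0},{"slide":[0,0,0],"rotation":[0,0,0],"gripper":0},{"slide":[0,0,0],"rotation":[0,0,0],"gripper":0},{"slide":[0,0,0],"rotation":[0,0,0],"gripper":0},{"slide":[0,0,0],"rotation":[0,0,0],"gripper":0},{"slide":[0,0,0],"rotation":[0,0,0],"gripper":0},{"slide":[0,0,0],"rotation":[0,0,0],"gripper":0},{"slide":[0,0,0],"rotation":[0,0,0],"gripper":0}]'
```

```text
t: 3.52
position: [0.4324, 0.224, 0.022]
tool_rot: [3.141, 0.001, 2.775]
contact_force: [-1.6, -0.8, 5.4]
grip_width: 0.0297
finger_force: 58.8
```

```bash
python3 -m crank '[{"slide":[0,0,-0.01],"rotation":[0,0,0],"gripper":0},{"slide":[0,0,-0.02],"rotation":[0,0,0],"gripper":0},{"slide":[0,0,-0.03],"rotation":[0,0,0],"gripper":0},{"slide":[0,0,-0.03],"rotation":[0,0,0],"gripper":0},{"slide":[0,0,-0.03],"rotation":[0,0,0],"gripper":0},{"slide":[0,0,-0.02],"rotation":[0,0,0],"gripper":0},{"slide":[0,0,0],"rotation":[0,0.1,0],"gripper":0},{"slide":[0,0,0],"rotation":[0,0.1,0],"gripper":0},{"slide":[0,0,0],"rotation":[0,0.1,0],"gripper":0},{"slide":[0,0,0],"rotation":[0,0,0],"gripper":0}]'
python3 - <<'E'
from workcell import sensors, viewer
import cv2
s=sensors.state();print(s["joint_pos"])
c=viewer.camera("side");cv2.imwrite("pics/side2.png",cv2.resize(c["frame"][100:340,220:480],None,fx=2.5,fy=2.5))
E
```

```text
t: 4.78
position: [0.4333, 0.2226, 0.1609]
tool_rot: [-3.141, -0.3, 2.771]
contact_force: [-0.8, 0.1, -0.4]
grip_width: 0.0294
finger_force: 59.2
[-0.19685178  0.50140379 -0.27250121  1.78583168 -0.09963739  1.07920071
  0.80619489]
```

View pics/side2.png

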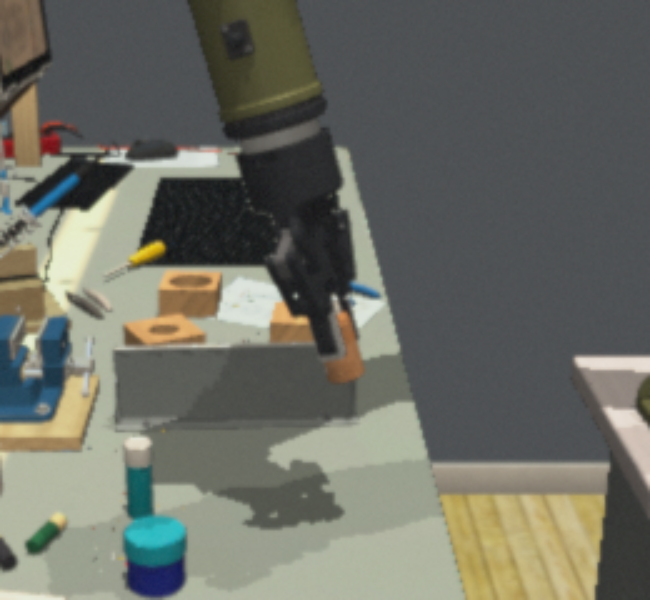

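The bottle is off the desk (crop 345,350) and tilting with the hand, though it looks slightly less tilted than the tool. I'll continue to 40° and check its axis.

```bash
python3 -m crank '[{"slide":[0,0,0],"rotation":[0,0.1,0],"gripper":0},{"slide":[0,0,0],"rotation":[0,0.1,0],"gripper":0},{"slide":[0,0,0],"rotation":[0,0.1,0],"gripper":0},{"slide":[0,0,0],"rotation":[0,0.1,0],"gripper":0},{"slide":[0,0,0],"rotation":[0,0,0],"gripper":0},{"slide":[0,0,0],"rotation":[0,0,0],"gripper":0}]'
python3 - <<'E'
from workcell import sensors, viewer
from h import *
for n in("side","top"):
    c=viewer.camera(n);np.savez(n+"3.npz",**c);P=cloud(c);h=cv2.cvtColor(c["frame"],cv2.COLOR_BGR2HSV)
    m=(np.linalg.norm(P-[.43,.222,.16],axis=-1)<.08)&(h[...,0]<16)&(h[...,1]>110)&(h[...,2]>60)
    v,u=np.nonzero(m);print(n,len(u),u.mean(),v.mean(),np.round(P[m].mean(0),4))
    w=np.linalg.svd(P[m]-P[m].mean(0))[2][0];print(w)
    o=c["frame"][int(v.mean())-60:int(v.mean())+60,int(u.mean())-60:int(u.mean())+60]
    cv2.imwrite(f"pics/{n}3.png",cv2.resize(o,None,fx=4,fy=4))
a,b=[cv2.resize(cv2.imread(f"pics/{n}3.png"),(400,400)) for n in("side","top")];cv2.imwrite("pics/both3.png",np.hstack([a,b]))
E
```

```text
t: 5.58
position: [0.4313, 0.2247, 0.1618]
tool_rot: [3.141, -0.697, 2.777]
contact_force: [-0.1, -0.0, -0.7]
grip_width: 0.0293
finger_force: 59.2
side 227 358.77092511013217 239.7797356828194 [0.4301 0.2367 0.1649]
[-0.40109847  0.34671156 -0.84788626]
top 215 194.33023255813953 276.93488372093026 [0.4295 0.2247 0.1791]
[-0.6961627   0.256338   -0.67055821]
```

View pics/both3.png

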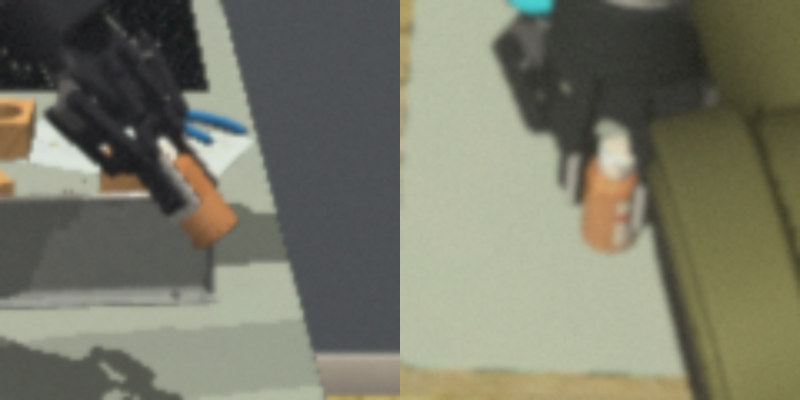

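The bottle (left panel 210,205) is tipped about 35–40° in line with the fingers. I'll hold it, then bring it upright and raise it.

```bash
python3 -m crank '[{"slide":[0,0,0],"rotation":[0,0,0],"gripper":0},{"slide":[0,0,0],"rotation":[0,0,0],"gripper":0},{"slide":[0,0,0],"rotation":[0,0,0],"gripper":0},{"slide":[0,0,0],"rotation":[0,0,0],"gripper":0},{"slide":[0,0,0],"rotation":[0,0,0],"gripper":0},{"slide":[0,0,0],"rotation":[0,0,0],"gripper":0},{"slide":[0,0,0],"rotation":[0,0,0],"gripper":0},{"slide":[0,0,0],"rotation":[0,0,0],"gripper":0},{"slide":[0,0,0],"rotation":[0,-0.1,0],"gripper":0},{"slide":[0,0,0],"rotation":[0,-0.1,0],"gripper":0},{"slide":[0,0,0],"rotation":[0,-0.1,0],"gripper":0},{"slide":[0,0,0],"rotation":[0,-0.1,0],"gripper":0},{"slide":[0,0,0],"rotation":[0,-0.1,0],"gripper":0},{"slide":[0,0,0],"rotation":[0,-0.1,0],"gripper":0},{"slide":[0,0,0],"rotation":[0,-0.1,0],"gripper":0},{"slide":[0,0,0],"rotation":[0,0,0],"gripper":0},{"slide":[0,0,0],"rotation":[0,0,0],"gripper":0},{"slide":[0,0,0],"rotation":[0,0,0],"gripper":0},{"slide":[0,0,0],"rotation":[0,0,0],"gripper":0}]'
python3 - <<'E'
from workcell import sensors, viewer
from h import *
s=sensors.state();print(s["position"],s["tool_rot"],s["joint_pos"])
c=viewer.camera("side");P=cloud(c);h=cv2.cvtColor(c["frame"],cv2.COLOR_BGR2HSV)
m=(np.linalg.norm(P-[.43,.222,.16],axis=-1)<.08)&(h[...,0]<16)&(h[...,1]>110)&(h[...,2]>60)
v,u=np.nonzero(m);print(len(u),P[m].min(0),P[m].max(0))
for r in range(v.min(),v.max()+1):print(r,u[v==r].min(),u[v==r].max(),end="; ")
o=c["frame"][int(v.mean())-30:int(v.mean())+30,int(u.mean())-30:int(u.mean())+30]
cv2.imwrite("pics/side4.png",cv2.resize(o,None,fx=8,fy=8,interpolation=cv2.INTER_CUBIC))
E
```

```text
t: 8.05
position: [0.4326, 0.2234, 0.1609]
tool_rot: [-3.141, -0.001, 2.773]
contact_force: [0.6, 0.9, -1.4]
grip_width: 0.0297
finger_force: 59.2
[0.43260672 0.2233909  0.1609421 ] [-3.14114253e+00 -9.04766635e-04  2.77322881e+00] [-0.39184183  0.3732025  -0.18543689  1.95659292  0.09139049  0.82061934
  0.57519607]
164 [0.42063535 0.21263608 0.13848819] [0.44885607 0.24300059 0.19060264]
226 361 363; 227 360 363; 228 360 363; 229 360 363; 230 360 363; 231 360 363; 232 360 363; 233 360 363; 234 360 363; 235 360 363; 236 360 363; 237 360 362; 238 360 362; 239 360 362; 240 360 362; 241 360 362; 242 360 362; 243 360 362; 244 359 362; 245 350 362; 246 350 362; 247 350 362; 248 350 362; 249 349 362; 250 350 361; 251 351 361; 252 353 360;
```

View pics/side4.png

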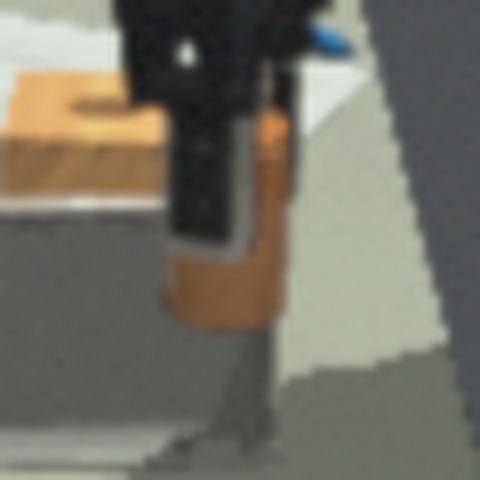

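The bottle is upright again, with its underside at about 0.139 m (TCP 0.161), well above the guard's top edge. I'll carry it across to above the mid block.

```bash
python3 -m crank '[{"slide":[-0.0123,-0.0119,-0.005],"rotation":[0,0,0],"gripper":0},{"slide":[-0.0246,-0.0239,-0.005],"rotation":[0,0,0],"gripper":0},{"slide":[-0.0246,-0.0239,0],"rotation":[0,0,0],"gripper":0},{"slide":[-0.0246,-0.0239,0],"rotation":[0,0,0],"gripper":0},{"slide":[-0.0246,-0.0239,0],"rotation":[0,0,0],"gripper":0},{"slide":[-0.0246,-0.0239,0],"rotation":[0,0,0],"gripper":0},{"slide":[-0.0246,-0.0239,0],"rotation":[0,0,0],"gripper":0},{"slide":[-0.0246,-0.0239,0],"rotation":[0,0,0],"gripper":0},{"slide":[-0.0246,-0.0239,0],"rotation":[0,0,0],"gripper":0},{"slide":[-0.0246,-0.0239,0],"rotation":[0,0,0],"gripper":0},{"slide":[-0.0246,-0.0239,0],"rotation":[0,0,0],"gripper":0},{"slide":[-0.0246,-0.0239,0],"rotation":[0,0,0],"gripper":0},{"slide":[-0.0123,-0.0119,0],"rotation":[0,0,0],"gripper":0},{"slide":[0,0,0],"rotation":[0,0,0],"gripper":0},{"slide":[0,0,0],"rotation":[0,0,0],"gripper":0}]'
python3 - <<'E'
from workcell import sensors, viewer
from h import *
s=sensors.state();print(s["position"],s["tool_rot"],s["joint_pos"])
c=viewer.camera("side");np.savez("side5.npz",**c)
cv2.imwrite("pics/side5.png",cv2.resize(c["frame"][150:290,220:400],None,fx=4,fy=4,interpolation=cv2.INTER_CUBIC))
# same-camera (side) position of the mid block top, from the first picture
c=np.load("side0.npz");P=cloud(c)
m=(abs(P[...,0]-.606)<.06)&(abs(P[...,1]+.15)<.06)&(P[...,2]>.03)&(P[...,2]<.042)
q=P[m];r=cv2.minAreaRect((q[:,:2]*1000).astype(np.float32));print("side block",r,len(q),np.median(q[:,2]))
E
```

```text
t: 9.98
position: [0.6044, -0.1478, 0.1711]
tool_rot: [3.141, -0.001, 2.776]
contact_force: [0.2, 0.0, -0.7]
grip_width: 0.0296
finger_force: 59.3
[ 0.60444359 -0.14776582  0.1711404 ] [ 3.14062162e+00 -1.09466422e-03  2.77632008e+00] [ 0.2751854   0.54891237 -0.12063306  1.59428676  0.07312883  1.00373758
  1.33827501]
side block ((608.4969482421875, -150.59750366210938), (71.69436645507812, 78.45000457763672), 26.67142105102539) 229 0.03296128292307221
```

View pics/side5.png

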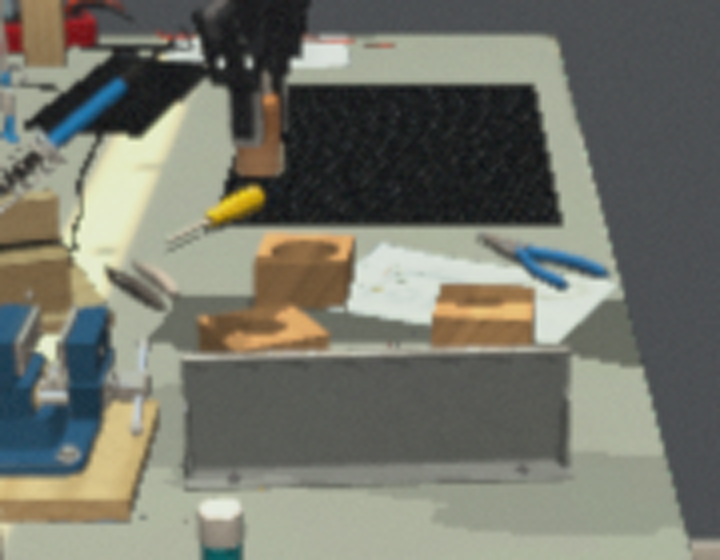

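The bottle hangs above the block (underside at crop 260,172), and the mid well is at about (258,325). Its pixel column is nearly the same. I'll take a quick numeric check while descending partway.

```bash
python3 -m crank '[{"slide":[-0.0026,-0.0024,0.01],"rotation":[0,0,0],"gripper":0},{"slide":[0,0,0.02],"rotation":[0,0,0],"gripper":0},{"slide":[0,0,0.02],"rotation":[0,0,0],"gripper":0},{"slide":[0,0,0.01],"rotation":[0,0,0],"gripper":0},{"slide":[0,0,0],"rotation":[0,0,0],"gripper":0},{"slide":[0,0,0],"rotation":[0,0,0],"gripper":0}]'
python3 - <<'E'
from workcell import sensors, viewer
from h import *
p=sensors.state()["position"];c=viewer.camera("side");P=cloud(c);h=cv2.cvtColor(c["frame"],cv2.COLOR_BGR2HSV)
m=(np.linalg.norm(P-p,axis=-1)<.07)&(P[...,2]>.06)&(h[...,0]<16)&(h[...,1]>90)
v,u=np.nonzero(m);print(p,len(u))
for r in range(v.min(),v.max()+1):
    if (v==r).any():print(r,u[v==r].min(),u[v==r].max(),end="; ")
print()
q=P[m&(P[...,2]<p[2]-.002)];print("bottle low",q.min(0),q.max(0))
K,E=c["K"],c["extrinsics"]
for n,w in(("axis bottom",p-[0,0,.022]),("hole",np.array([.606,-.151,.036]))):
    a=E[:3,:3].T@(w-E[:3,3]);a=K@a;print(n,a[:2]/a[2])
i=c["frame"][170:270,250:340];cv2.imwrite("pics/side6.png",cv2.resize(i,None,fx=6,fy=6,interpolation=cv2.INTER_CUBIC))
E
```

```text
t: 10.78
position: [0.6068, -0.1527, 0.1119]
tool_rot: [3.141, 0.001, 2.775]
contact_force: [0.2, -1.1, -0.0]
grip_width: 0.0297
finger_force: 59.3
[ 0.60683312 -0.15273477  0.11190949] 120
194 287 289; 195 285 289; 196 285 289; 197 286 289; 198 286 289; 199 286 289; 200 286 289; 201 286 289; 202 286 289; 203 286 289; 204 286 289; 205 286 289; 206 286 289; 207 285 289; 208 280 289; 209 280 289; 210 280 289; 211 280 289; 212 280 289; 213 282 289; 214 284 287; 
bottle low [ 0.59502536 -0.14945527  0.08748873] [ 0.61992701 -0.13007888  0.10942288]
axis bottom [285.13406556 211.512603  ]
hole [285.97447746 230.07645978]
```

View pics/side6.png

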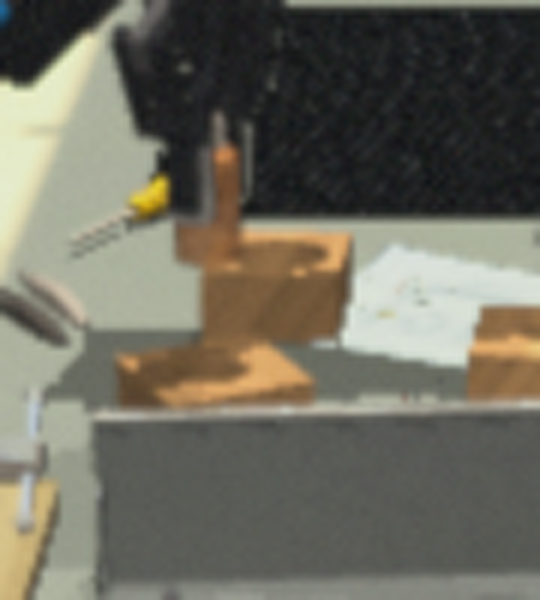

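The bottle (208,250) and the mid well (210,362) are aligned in columns, and the depth values agree to within about 2 mm. I'll descend to the final height.

```bash
python3 -m crank '[{"slide":[0,0,0.01],"rotation":[0,0,0],"gripper":0},{"slide":[0,0,0.01],"rotation":[0,0,0],"gripper":0},{"slide":[0,0,0.01],"rotation":[0,0,0],"gripper":0},{"slide":[0,0,0.008],"rotation":[0,0,0],"gripper":0},{"slide":[0,0,0],"rotation":[0,0,0],"gripper":0},{"slide":[0,0,0],"rotation":[0,0,0],"gripper":0},{"slide":[0,0,0],"rotation":[0,0,0],"gripper":0},{"slide":[0,0,0],"rotation":[0,0,0],"gripper":0}]'
python3 - <<'E'
from workcell import viewer
import cv2,numpy as np
f=[cv2.resize(viewer.camera("side")["frame"][170:260,250:330],(400,450),interpolation=cv2.INTER_CUBIC),cv2.resize(viewer.camera("top")["frame"][155:245,360:440],(400,450),interpolation=cv2.INTER_CUBIC)]
cv2.imwrite("pics/fin.png",np.hstack(f))
E
```

```text
t: 11.82
position: [0.6066, -0.1528, 0.0736]
tool_rot: [3.142, 0.001, 2.775]
contact_force: [0.1, -0.0, 0.2]
grip_width: 0.0298
finger_force: 59.3
```

View pics/fin.png

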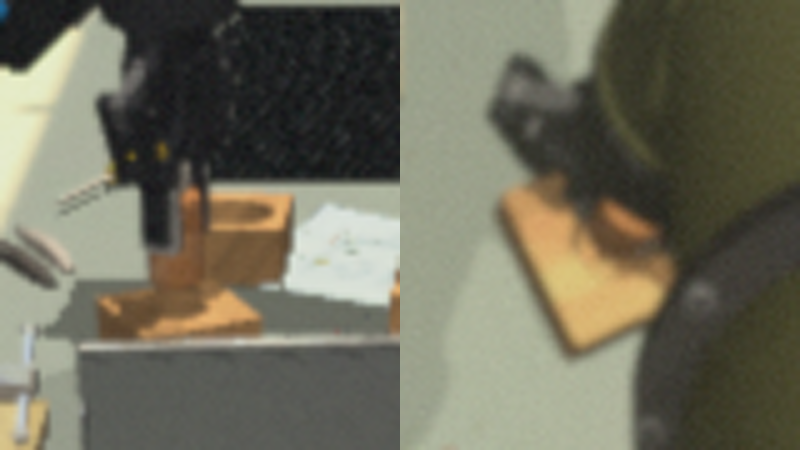

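The side view shows the bottle (177,285) upright just above the mid block's well (about 178,302). The top view shows it over the block centre with no contact. Handing in.

```bash
python3 -c "
from workcell import order
print(order.sign_off())"
```

```text
the job is handed in; nothing more can be done
None
```

I handed the job in without seeing a verdict: the bottle was tipped about 40°, righted, carried over the guard, and is held upright about 15 mm above the 34 mm well, centred to within about 3 mm by my measurements.

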